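# Push the heavy tool box home into its bench bay

### The job

Push the heavy little grey tool box across the bench into the steel bay until it stands fully home, square against the bay's back stop, then back away from it. It stands on narrow-set feet, so push low near its base so that it slides and does not tip; do not lift it or touch its carrying handle with the fingers. Leave the mug, the thread spool and the tape roll where they are.

Things in the scene. Friction and masses are not known exactly. Their poses are not given: they have to be found in the camera images.
- toolbox: Closed grey steel tool box, 1.0 to 1.7 kg, loose on the bench: 90 mm deep (x), 120 mm wide (y), walls upright from 6 to 75 mm above the bench. Four feet 14 mm wide, 6 mm high, at x +-13, y +-47 mm: pushed higher than about 30 mm it may tip, in its upper half it does; sliding takes 7 to 17 N. Origin: centre of the underside at bench level, z up. +x: the latch side, which goes into the bay first.
- push_face (a point): Middle of the tool box's -x wall (the side to push), 20 mm above the bench, axes as the box's. The wall is slick enamel, plain and flat up to 53 mm; above that three hinges stand 3 mm proud. The box starts 110 to 160 mm short of home, up to 25 mm to one side and turned up to 0.25 rad relative to the bay.
- box_handle: Carrying handle fixed upright on the tool box's lid: a bar along y, 15 mm thick, 76 mm long with its legs, over the middle of the lid, top 117 mm above the bench. Origin: middle of its foot, 78 mm above the bench. The fingers must not touch it.
- bay: Bay fixed to the bench: two steel guides and a back stop, 26 mm high, 4 mm thick, no floor, open at -x. Origin: where the box's origin lies when home, its axes then parallel to the bay's; +x points in. Stop face at x = +45 mm. Guides' inner faces at y = +-70 mm (10 mm free each side) from x = +45 to -19, then flared to y = +-86 at x = -47 mm, about level with the pushed wall when home.
- mug: Orange mug, 81x113x101 mm, stands at the right beyond the bay; to be left alone. Origin: centre of its underside.
- spool: Spool of dark thread, 54x74x60 mm, stands at the left, beyond the tape roll; to be left alone. Origin: centre of its underside.
- tape_roll: Roll of tape lying flat, 100x98x25 mm, on the left, behind where the tool box starts; to be left alone. Origin: centre of its underside.

How it is judged:
On the way:
1. the box, upright, has its leading end between the guides (x of toolbox in the frame of bay above -0.06 m and y of toolbox in the frame of bay between -0.025 and 0.025 m and angle between toolbox's own z axis and vertical below 0.1 rad), for 0.1 s.
At the end, for the whole second after the job is handed in: The tool box stands still and upright on the bench inside the bay, within 7 mm of home against the back stop, between the guides and square to the bay within 0.1 rad (x of toolbox in the frame of bay between -0.007 and 0.007 m and y of toolbox in the frame of bay between -0.014 and 0.014 m and angle between the x axis of toolbox and the x axis of bay, either way round below 0.1 rad and angle between toolbox's own z axis and vertical below 0.05 rad and height (world z) of toolbox below 0.004 m and linear speed of toolbox below 0.01 m/s); the robot touches nothing.
It fails at once if the tool box tips by more than 0.17 rad (angle between toolbox's own z axis and vertical above 0.17 rad).
It fails at once if the tool box is lifted or carried (its underside's centre more than 12 mm above the bench) (height (world z) of toolbox above 0.012 m).
It fails at once if the fingers take or press on the carrying handle (contact force between the fingers and box_handle above 2 N).
It fails at once if the mug, the spool or the tape roll is moved by more than 15 mm (distance of any of mug, spool, tape_roll from where it was at the start of the episode above 0.015 m).
It also fails if it takes over 45 s, if anything falls off the work surface, if the arm or the gripper's body presses on something with over 40 N, if the wrist force passes 120 N, or if a joint passes its speed limit or range.

### The arm

A 6-joint arm with a two-finger parallel gripper is mounted at the origin on a cart in front of the work surface, level with it; the furniture and walls round the work are solid. World frame = base frame: x ahead of the robot, y to its left, z up, the work surface at z = 0. Lengths are in m, angles in rad, forces in N, time in s.
With the tool pointing down it reaches from about 0.25 to 0.725 m from the base axis. Payload 4 kg.
Tool frame: the origin (TCP) lies at the very end of the fingers, on their centre line; the grasp point (between the pads) lies 19 mm behind it; z points along the fingers, y is the direction in which the jaws open and shut (so a half turn about z gives the same grasp; the last joint's range is limited). The gripper opens to 85 mm and grips with 20 to 120 N. Pads are 22 mm wide; open, the fingers measure 114 mm over their backs; the gripper's body (76 mm by 85 mm) begins 54 mm behind the grasp point. The pads swing forward as they close: fully open they stand 13 mm farther back than shut.
Start: joints at [1.24, 0.241, 0.005, 1.335, 0, 1.571], TCP at [0.162, 0.473, 0.231] pointing down, gripper open.
Joint ranges: [-2.72, 2.72], [-1.05, 1.87], [-1.09, 1.28], [-1.99, 2.15], [-1.42, 1.44], [-3.14, 3.14]. Speed limits (rad/s): [2.79, 2.79, 3.14, 3.14, 3.14, 3.14].

### API

Orientations are given as a unit quaternion [x, y, z, w].
In Python, from workcell import bot gives the robot as it stands.
- The arm moves only by the shell command python3 -m crank 'ROWS'. ROWS is JSON, a list that holds one entry, the list of rows, each a list of 5 numbers: the shift along the tool's x, y, z in mm, then the turn about the tool's z in degrees, then the closure in counts, from 0 (fully open) to 255 (shut). In form: [[[tx, ty, tz, turn, grip], ...]]. A call has 1 to 12 rows; each row shifts and turns the pose as measured when the row begins, along the tool's axes as they then stand; what a row does not reach is not made up. A row lasts 1/8 s, in which the tool goes at most 62.5 mm and 10.7 degrees, less where a joint would pass 70% of its speed; a pose out of reach is approached as far as the arm can. A call is refused whole if a number of a shift passes 62.5 or a number of a turn 10.7, either way. A call with a gripper value outside its range is refused whole. The fingers move at their own pace and stop on an object; the grip force is fixed at half the most. Time passes only in rows, so rows that do not move let the fingers close. It gives the time, the measured TCP pose, the force and the opening at its end, in the units of the state.
- bot.get_obs(): the state, without advancing time (a new reading comes with each control period).
- bot.camera(name): name is "scene" or "top" or "wrist"; returns a dict with "img" (480x640x3 uint8, blue, green, red), "depth" (480x640 float32, m along the optical axis (not along the pixel's ray), 0 where there is no reading), "fx", "fy", "cx", "cy" (pixels), "R" (3x3) and "t" (3): a world point X has camera coordinates R X + t; the wrist camera has in their place "T_tool_cam" (4x4, takes a point from camera to tool coordinates, whose origin is the TCP and whose axes are the flange's). Camera axes: x right, y down, z forward; pixel columns grow to the right and rows downward; lengths in m; the calibration is good to about 2 mm. A picture is of the moment at which its call begins: read the wrist's pose just before it.
- bot.job_done(): hands the job in, once; it reports no verdict.
The state is a dict: "clock": time; "joint_pos": joint angles; "joint_vel": joint speeds; "tau": joint torques, N m; "eef_pos": TCP position; "tool_rot": TCP orientation; "ft_force": force on the tool from outside, world axes, zero at the start; "ft_torque": the same for the moment, N m; "grip_width": finger opening in m.
Only numpy, scipy, OpenCV 4.12 (cv2) and the standard library are available. Lean on these libraries where they do the work, as an engineer would, in place of code of your own. Each camera call takes 0.05 s, during which the arm holds its last target.

## Working session

There is one attempt and no reset: what is moved stays moved. The work goes in short steps, Python scripts to look and compute and a shell command to move; the robot and the scene stay as the last step left them, time stands still between calls to the robot, and variables do not carry over. Pictures are saved under pics/ and viewed, and the job is handed in when it is done.

```bash
mkdir -p pics
python3 - <<'E'
from workcell import bot
import cv2,numpy as np
print(bot.get_obs())
for n in ("top","scene"):
    c=bot.camera(n); cv2.imwrite(f"pics/{n}0.png",c["img"]); np.savez(f"{n}0.npz",**c)
    print(n,c["fx"],c["cx"],c["cy"],c["R"].round(3).tolist(),c["t"].round(3))
E
```

```text
{'clock': 0.0, 'joint_pos': array([ 1.24001877e+00,  2.41414146e-01,  3.72812488e-03,  1.33516270e+00,
       -4.02072017e-06,  1.57077606e+00]), 'joint_vel': array([-0.00068725,  0.00044777,  0.00122242,  0.00060972, -0.00010931,
       -0.00041285]), 'tau': array([ 1.03460548e-03, -3.72322154e+01,  2.52406347e+01,  1.67901098e-02,
        7.05253797e-05,  2.43015421e-06]), 'eef_pos': array([0.16219054, 0.47231257, 0.23041383]), 'tool_rot': array([ 1.64625733e-01,  9.86355572e-01, -1.01252411e-03, -1.66976265e-04]), 'ft_force': array([-0.32361942,  0.15249692,  0.49275246]), 'ft_torque': array([ 0.0350035 ,  0.05034378, -0.02783555]), 'grip_width': 0.08542283040790132}
top 604.8081575214472 319.93954518123 235.69237618397946 [[-0.016, -1.0, 0.003], [-0.998, 0.016, -0.068], [0.068, -0.004, -0.998]] [-0.112  0.543  1.504]
scene 484.8345721566027 317.08631133872063 237.1404162890341 [[0.892, -0.452, 0.004], [-0.194, -0.391, -0.899], [0.408, 0.801, -0.437]] [-0.517  0.137  1.181]
```

View pics/top0.png

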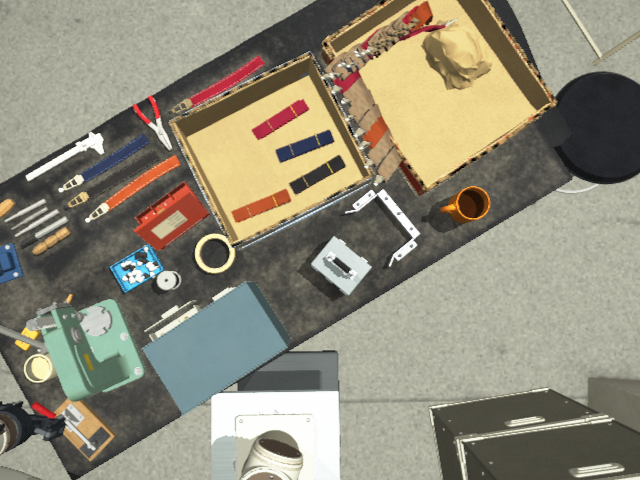

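View pics/scene0.png

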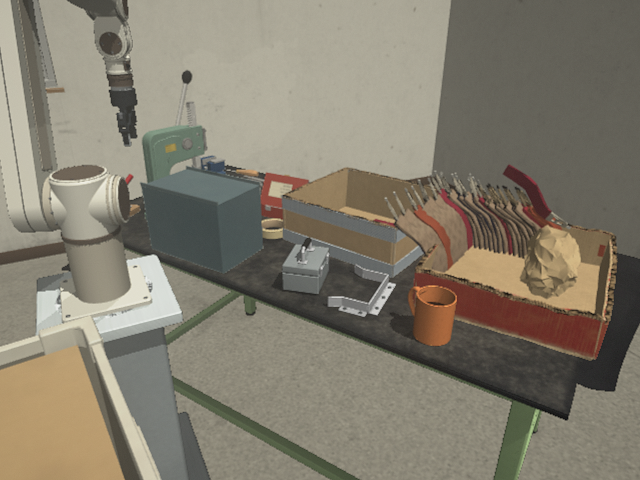

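Run:
```python
import cv2,numpy as np
c=np.load("top0.npz");im=c["img"]
cv2.imwrite("pics/topz.png",cv2.resize(im[170:320,230:430],None,fx=4,fy=4,interpolation=cv2.INTER_CUBIC))
c=np.load("scene0.npz");im=c["img"]
cv2.imwrite("pics/scz.png",cv2.resize(im[220:340,260:460],None,fx=4,fy=4,interpolation=cv2.INTER_CUBIC))
```

```text
(no output)
```

View pics/topz.png

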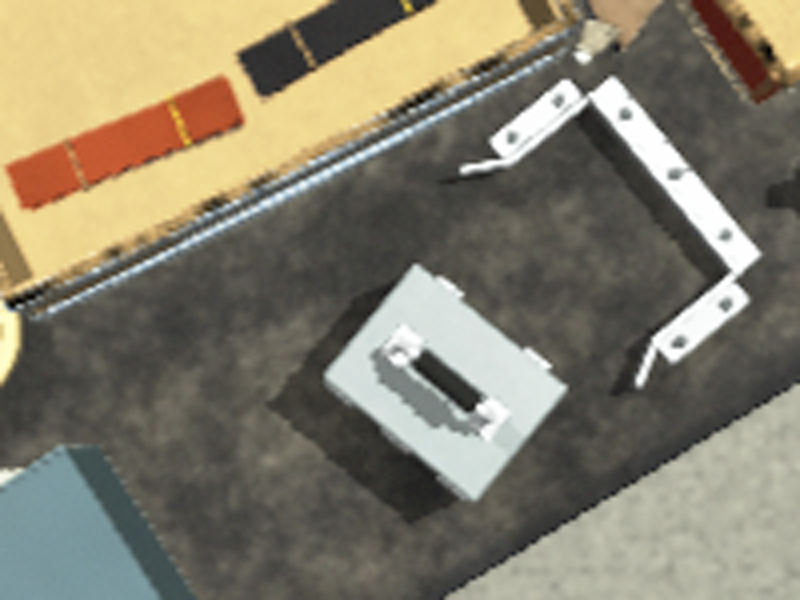

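View pics/scz.png

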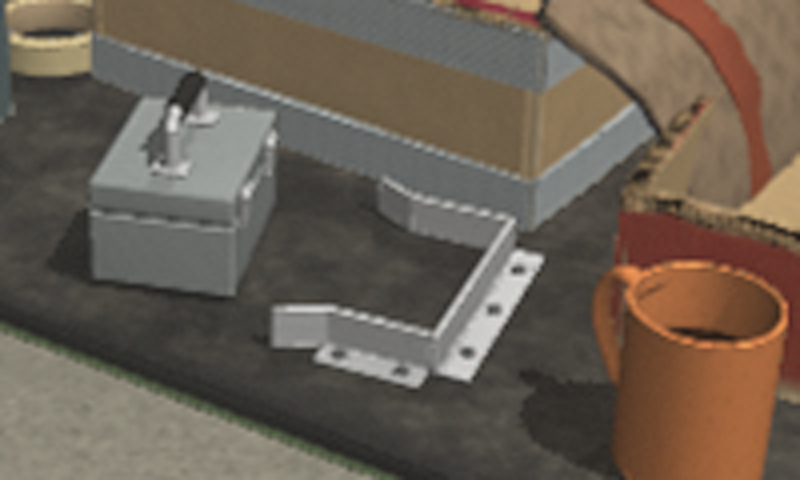

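```bash
cat > h.py <<'E'
import numpy as np,cv2
def load(n): return np.load(n)
def cloud(c):
    d=c["depth"];v,u=np.mgrid[:480,:640]
    P=np.stack([(u-c["cx"])/c["fx"]*d,(v-c["cy"])/c["fy"]*d,d],-1)
    return (P-c["t"])@c["R"]
def ray(c,uv,z):
    d=np.array([(uv[0]-c["cx"])/c["fx"],(uv[1]-c["cy"])/c["fy"],1.])@c["R"]
    o=-c["R"].T@c["t"]; return o+d*(z-o[2])/d[2]
E
python3 - <<'E'
from h import *
c=load("top0.npz");W=cloud(c)
Z=W[...,2];print("bench z",np.median(Z[250:290,395:420]), np.median(Z[220:230,370:380]))
sub=np.zeros((480,640),bool);sub[225:305,300:380]=1
m=sub&(Z>0.06)&(Z<0.09)&(c["depth"]>0)
p=W[m];print(m.sum(),np.median(p[:,2]))
r=cv2.minAreaRect(p[:,:2].astype(np.float32)*1000);print("lid",r)
h=sub&(Z>0.1)&(Z<.14);print("handle",h.sum(),W[h].mean(0),cv2.minAreaRect(W[h][:,:2].astype(np.float32)*1000))
z=lambda x,y:(230+x/4,170+y/4)
for n,q in dict(stopL=(583,100),stopR=(733,275),tipL=(462,170),bendL=(508,162),bendR=(655,340),tipR=(640,387)).items(): print(n,ray(c,z(*q),.026).round(4))
for n,q in dict(a=(418,265),b=(567,387),cc=(472,500),d=(325,378)).items(): print(n,ray(c,z(*q),.076).round(4))
# cabinet, obstacles heights
for n,(u,v) in dict(cab=(215,345),cabc1=(250,288),cabc2=(282,342),tape=(200,245),spool=(168,281),card=(238,242),card2=(368,182)).items(): print(n,W[v-1:v+2,u-1:u+2].reshape(-1,3).max(0).round(3),W[v,u].round(3))
E
```

```text
bench z -0.00012853406358502844 0.0021982808171559873
1712 0.0762460252154733
lid ((466.4168701171875, -169.5718536376953), (119.9858627319336, 96.52826690673828), 49.324947357177734)
handle 161 [ 0.46548926 -0.1690768   0.11494837] ((465.5190124511719, -169.5939178466797), (73.60506439208984, 14.624021530151367), 49.91265106201172)
stopL [ 0.6413 -0.2633  0.026 ]
stopR [ 0.5294 -0.3548  0.026 ]
tipL [ 0.5982 -0.1863  0.026 ]
bendL [ 0.6028 -0.2153  0.026 ]
bendR [ 0.4895 -0.3049  0.026 ]
tipR [ 0.4603 -0.2948  0.026 ]
a [ 0.5355 -0.1562  0.076 ]
b [ 0.4603 -0.2448  0.076 ]
cc [ 0.3933 -0.1861  0.076 ]
d [ 0.4681 -0.0988  0.076 ]
cab [0.295 0.117 0.199] [0.293 0.113 0.199]
cabc1 [0.418 0.039 0.198] [0.416 0.037 0.185]
cabc2 [ 0.299 -0.031  0.199] [ 0.297 -0.033  0.196]
tape [0.525 0.182 0.029] [0.522 0.18  0.023]
spool [0.436 0.254 0.065] [0.434 0.251 0.06 ]
card [0.524 0.071 0.147] [0.521 0.069 0.144]
card2 [ 0.671 -0.235  0.11 ] [ 0.669 -0.241  0.063]
```

Run:
```python
from h import *
for n in ("top0.npz","scene0.npz"):
    c=load(n);W=cloud(c);ok=c["depth"]>0
    for y0 in np.arange(-.1,.5,.1):
        r=[]
        for x0 in np.arange(.1,.55,.1):
            m=ok&(abs(W[...,0]-x0)<.05)&(abs(W[...,1]-y0)<.05)
            r.append(round(float(np.percentile(W[m][:,2],98)),2) if m.sum()>3 else None)
        print(n,round(y0,2),r)
c=load("top0.npz");W=cloud(c);Z=W[...,2]
m=np.zeros((480,640),bool);m[185:270,335:425]=1
hm=m&(Z>0.012)&(Z<.035)
v=(hm*255).astype(np.uint8);cv2.imwrite("pics/baymask.png",cv2.resize(v[170:320,230:430],None,fx=4,fy=4,interpolation=0))
print(hm.sum(),np.median(Z[hm]))
```

```text
top0.npz -0.1 [0.28, 0.0, 0.01, 0.08, 0.08]
top0.npz 0.0 [0.31, 0.21, 0.2, 0.2, 0.14]
top0.npz 0.1 [0.02, 0.21, 0.2, 0.21, 0.14]
top0.npz 0.2 [0.2, 0.2, 0.21, 0.2, 0.06]
top0.npz 0.3 [0.01, 0.68, 0.2, 0.06, 0.12]
top0.npz 0.4 [0.42, 0.46, 0.29, 0.36, 0.02]
scene0.npz -0.1 [0.27, -0.0, 0.0, 0.0, 0.08]
scene0.npz 0.0 [0.3, 0.2, 0.2, 0.2, 0.14]
scene0.npz 0.1 [0.01, 0.2, 0.2, 0.2, 0.14]
scene0.npz 0.2 [0.2, 0.2, 0.2, 0.2, 0.06]
scene0.npz 0.3 [0.64, 0.64, 0.2, -0.71, 0.12]
scene0.npz 0.4 [0.62, 0.63, 0.33, 0.35, -0.71]
392 0.025302359763826526
```

View pics/baymask.png

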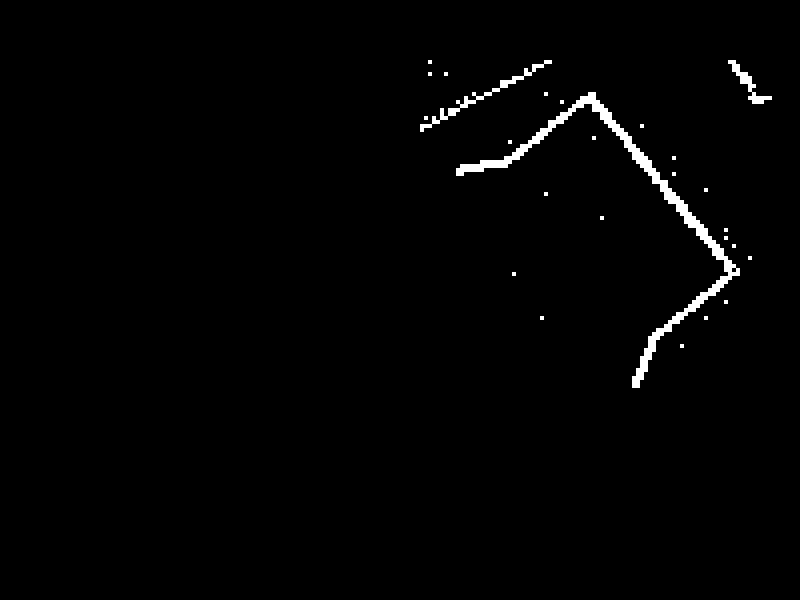

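Run:
```python
from h import *
c=load("top0.npz");W=cloud(c);Z=W[...,2]
m=np.zeros((480,640),bool);m[190:270,340:420]=1
p=W[m&(Z>0.018)&(Z<.032)][:,:2]
def seg(a,b,tol=.006):
    a=np.array(a);b=np.array(b);L=np.linalg.norm(b-a);u=(b-a)/L
    s=(p-a)@u;n=(p-a)@np.array([-u[1],u[0]])
    q=p[(s>.012)&(s<L-.012)&(abs(n)<tol)]
    vx,vy,x,y=cv2.fitLine((q*1000).astype(np.float32),cv2.DIST_HUBER,0,.01,.01).ravel()
    return len(q),np.degrees(np.arctan2(vy,vx)),np.array([x,y])/1000,np.array([vx,vy])
S=seg((.6413,-.2633),(.5294,-.3548));A=seg((.6028,-.2153),(.6413,-.2633),.005);B=seg((.4895,-.3049),(.5294,-.3548),.005)
print(S,A,B,sep="\n")
h=np.radians(S[1]-90 if S[1]>0 else S[1]+90)
ax=np.array([np.cos(h),np.sin(h)]);ay=np.array([-ax[1],ax[0]])
print("heading",np.degrees(h))
sx=S[2]@ax-.002
ya,yb=A[2]@ay,B[2]@ay;print("guide sep",ya-yb)
home=ax*(sx-.045)+ay*(ya+yb)/2;print("home",home)
b=np.array([.4658,-.1696])-home;print("box in bay",b@ax,b@ay)
```

```text
(83, np.float32(38.397453), array([ 0.5839625, -0.3139446], dtype=float32), array([0.7837211, 0.6211129], dtype=float32))
(27, np.float32(-52.237007), array([ 0.6234216, -0.2386737], dtype=float32), array([ 0.61239654, -0.79055077], dtype=float32))
(28, np.float32(-52.17622), array([ 0.5116249 , -0.32853806], dtype=float32), array([ 0.6132349, -0.7899006], dtype=float32))
heading -51.602543
guide sep 0.14343336
home [ 0.55944115 -0.27340788]
box in bay -0.13951815180703342 -0.008912127844839985
```

```bash
python3 -m crank '[[[0,0,-50,0,0],[0,0,-50,0,0]]]'
```

```text
clock: 0.35
eef_pos: [0.1611, 0.4691, 0.3265]
tool_rot: [0.165, 0.986, -0.008, -0.001]
ft_force: [0.3, 1.8, 0.8]
grip_width: 0.0855
```

```bash
python3 -m crank '[[[-38,-45,0,0,0],[-38,-45,0,0,0],[-38,-45,0,0,0],[-38,-45,0,0,0],[-38,-45,0,0,0],[-38,-45,0,0,0],[-38,-45,0,0,0],[-38,-45,0,0,0]]]'
```

```text
clock: 1.35
eef_pos: [0.3369, 0.0237, 0.3323]
tool_rot: [0.159, 0.987, -0.005, 0.001]
ft_force: [1.9, 0.2, 0.2]
grip_width: 0.0858
```

```bash
python3 -m crank '[[[-35,-42,0,0,0],[-33,-40,0,0,0],[0,0,0,10.5,0],[0,0,0,10.5,0]]]'
python3 - <<'E'
from workcell import bot
import cv2,numpy as np
o=bot.get_obs();print(o["eef_pos"],o["tool_rot"])
c=bot.camera("wrist"); cv2.imwrite("pics/w1.png",c["img"]);np.savez("w1.npz",pos=o["eef_pos"],q=o["tool_rot"],**c);print(c["T_tool_cam"].round(3))
E
```

```text
clock: 1.85
eef_pos: [0.376, -0.0838, 0.3315]
tool_rot: [0.343, 0.939, -0.005, 0.0]
ft_force: [-0.6, 0.1, 0.3]
grip_width: 0.0856
[ 0.3760411  -0.0837538   0.33145982] [ 3.43243155e-01  9.39235657e-01 -4.52664630e-03  1.63830724e-04]
[[-0.001 -0.962 -0.275  0.07 ]
 [ 1.    -0.001  0.001 -0.   ]
 [-0.002 -0.275  0.962 -0.142]
 [ 0.     0.     0.     1.   ]]
```

View pics/w1.png

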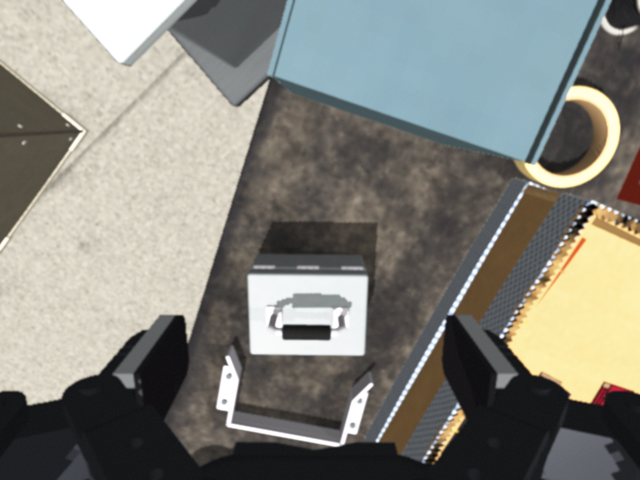

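```bash
python3 -m crank '[[[0,0,0,0,165],[0,0,0,0,165],[0,0,0,0,165],[0,0,0,0,165]]]'
python3 - <<'E'
from workcell import bot
import cv2,numpy as np
o=bot.get_obs();print(o["eef_pos"],o["tool_rot"],o["grip_width"])
c=bot.camera("wrist"); np.savez("w2.npz",pos=o["eef_pos"],q=o["tool_rot"],**c)
im=c["img"];cv2.imwrite("pics/w2.png",np.vstack([cv2.resize(im[240:280,230:390],None,fx=4,fy=4,interpolation=2),cv2.resize(im[270:],(640,210))]))
d=c["depth"].astype(float);v,u=np.mgrid[:480,:640]
P=np.stack([(u-c["cx"])/c["fx"]*d,(v-c["cy"])/c["fy"]*d,d,np.ones_like(d)],-1)@c["T_tool_cam"].T
ok=(d>0)&(P[...,2]<0.03)
print(ok.sum())
q=P[ok][:,:3]*1000
for z0 in range(-100,15,6):
    s=q[(q[:,2]>=z0)&(q[:,2]<z0+6)]
    if len(s)>5: 
        r=s[s[:,1]>0]; 
        if len(r)>3: print(z0,len(r),"x",np.percentile(r[:,0],[1,50,99]).round(1),"y",np.percentile(r[:,1],[1,50,99]).round(1))
# hinges: lid & wall at x
E
```

```text
clock: 2.4
eef_pos: [0.3756, -0.0829, 0.331]
tool_rot: [0.341, 0.94, -0.005, -0.0]
ft_force: [-0.4, -0.6, -0.4]
grip_width: 0.0303
[ 0.37562005 -0.0829206   0.33099972] [ 3.40947491e-01  9.40070613e-01 -4.68290106e-03 -3.47184939e-04] 0.03033214642190777
58471
-94 107 x [17.1 17.6 18.4] y [ 9.1 14.8 20.8]
-88 2336 x [11.6 17.  18.1] y [ 4.3 16.3 53.7]
-82 5386 x [ 7.2 12.  17.9] y [ 0.4 19.7 57.3]
-76 4837 x [ 1.8 11.9 17.8] y [ 1.4 43.1 56.6]
-70 2669 x [ 7.2 12.3 17.7] y [12.8 41.7 54.4]
-64 2483 x [-10.4  10.4  13. ] y [22.3 42.1 51.6]
-58 5632 x [-11.    3.4  13.3] y [15.8 36.7 48.9]
-52 1754 x [-10.8  12.   14.1] y [16.1 30.9 46.8]
-46 911 x [-5.8 11.7 14.1] y [16.1 23.6 42.9]
-40 911 x [-10.6   5.5  12.2] y [14.6 16.  24.5]
-34 488 x [-10.3  10.3  11.8] y [14.6 16.3 28. ]
-28 529 x [-9.6  7.4 11.7] y [14.6 18.4 28.2]
-22 481 x [-10.2   7.4  11.7] y [14.6 18.3 28.3]
-16 423 x [-9.7  7.4 11.7] y [14.6 18.3 28.1]
-10 308 x [-10.2   7.8  11.8] y [14.6 16.6 26.9]
-4 67 x [-9.5  0.2 11. ] y [14.6 14.7 20.3]
```

View pics/w2.png

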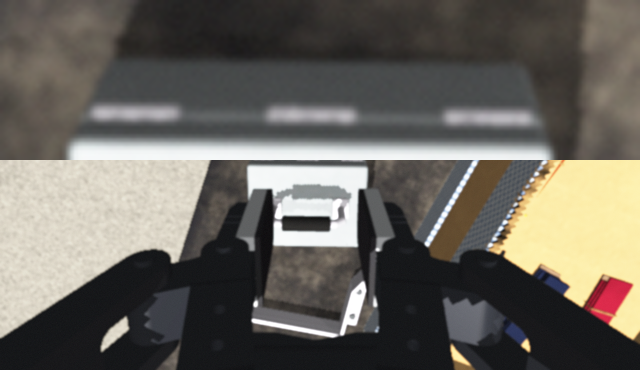

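Run:
```python
import numpy as np
c=np.load("w2.npz")
d=c["depth"].astype(float);v,u=np.mgrid[:480,:640]
P=(np.stack([(u-c["cx"])/c["fx"]*d,(v-c["cy"])/c["fy"]*d,d,np.ones_like(d)],-1)@c["T_tool_cam"].T)[...,:3]*1000
q=P[(d>0)&(P[...,2]<30)]
ye=np.arange(-60,61,6)
print("max-x 97pct; y bins",ye[:-1])
for z0 in range(-80,8,4):
    row=[]
    for y0 in ye[:-1]:
        s=q[(q[:,2]>=z0)&(q[:,2]<z0+4)&(q[:,1]>=y0)&(q[:,1]<y0+6)]
        row.append("%5.1f"%np.percentile(s[:,0],97) if len(s)>4 else "   . ")
    print("%4d"%z0,*row)
```

```text
max-x 97pct; y bins [-60 -54 -48 -42 -36 -30 -24 -18 -12  -6   0   6  12  18  24  30  36  42
  48  54]
 -80  13.0  13.1  12.8    .     .     .   17.9  17.9  17.3  11.9  11.7  17.6  17.9  17.9    .     .     .   12.8  12.9  12.9
 -76  12.9  13.0  12.7    .     .   17.6  17.9  17.8  11.1  10.9  10.9  17.4  17.8  17.9    .     .     .   12.7  12.9  12.7
 -72  12.8  13.0  12.8  12.7    .   17.7  18.0  17.9  10.1    .     .   17.3  17.8  17.8  17.7    .   12.8  12.8  12.9  12.5
 -68  12.5  12.9  12.8  12.7    .   17.5  17.7  17.8    .     .     .     .   17.7  17.7  17.3    .   12.6  12.9  12.8  11.8
 -64    .   12.8  12.8  12.7    .     .   16.4  16.7    .     .     .     .   16.8    .     .     .   12.6  12.7  12.7    . 
 -60    .   12.6  12.7  12.4   7.6  12.9  12.8  12.8    .     .     .     .   13.1  12.9  12.8  11.3  12.4  12.7  12.6    . 
 -56    .   12.5  13.1  13.5  10.4  12.8  12.8  12.8    .     .     .     .   12.8  12.9  12.7  11.4  13.7  12.8  12.3    . 
 -52    .   11.9  14.0  14.1  12.0  12.8  12.8  13.1    .     .     .     .   12.6  12.7  12.7  12.4  14.0  13.7    .     
[... 1051 characters left out ...]
11.6    .     .     .     .   11.5  11.7   7.5    .     .     .     .     . 
 -12    .     .     .     .     .    7.6  11.7  11.6    .     .     .     .   11.6  11.6   7.7    .     .     .     .     . 
  -8    .     .     .     .     .    7.5  11.6  11.5    .     .     .     .   11.5  11.6   7.3    .     .     .     .     . 
  -4    .     .     .     .     .     .   11.0   9.9    .     .     .     .   11.0    .     .     .     .     .     .     . 
   0    .     .     .     .     .     .     .   -2.4    .     .     .     .    6.4    .     .     .     .     .     .     . 
   4    .     .     .     .     .     .     .     .     .     .     .     .     .     .     .     .     .     .     .     .
```

```bash
python3 -m crank '[[[-38,-8,0,0,165],[0,0,60,0,165],[0,0,60,0,165],[0,0,60,0,165],[0,0,0,0,165]]]'
python3 - <<'E'
from workcell import bot
from scipy.spatial.transform import Rotation as R
o=bot.get_obs();m=R.from_quat(o["tool_rot"]).as_matrix();print(o["joint_pos"].round(3),m.round(4))
E
```

```text
clock: 3.08
eef_pos: [0.4029, -0.1161, 0.1492]
tool_rot: [0.339, 0.941, -0.004, 0.004]
ft_force: [0.2, -0.2, 0.8]
grip_width: 0.0303
[-0.274  0.135 -0.35   1.079 -0.009  0.418] [[-0.7697  0.6384  0.004 ]
 [ 0.6384  0.7696 -0.0105]
 [-0.0098 -0.0055 -0.9999]]
```

```bash
python3 -m crank '[[[0,0,60,0,165],[0,0,55,0,165],[0,0,20,0,165],[0,0,0,0,165]]]'
python3 - <<'E'
from workcell import bot
from h import *
from scipy.spatial.transform import Rotation as R
o=bot.get_obs();m=R.from_quat(o["tool_rot"]).as_matrix();print(o["eef_pos"],o["ft_force"],m.round(4))
for n in("scene","top"):
    c=bot.camera(n);np.savez(n+"1.npz",**c);im=c["img"]
    u0,v0=(230,200) if n=="scene" else (260,200)
    cv2.imwrite(f"pics/{n}1.png",cv2.resize(im[v0:v0+120,u0:u0+160],None,fx=5,fy=5,interpolation=2))
E
```

```text
clock: 3.58
eef_pos: [0.4173, -0.121, 0.0234]
tool_rot: [0.339, 0.941, -0.003, 0.015]
ft_force: [-0.5, -0.9, -0.8]
grip_width: 0.0298
[ 0.41729288 -0.12096555  0.02342539] [-0.49640711 -0.85323989 -0.81806785] [[-0.7703  0.6371  0.0253]
 [ 0.6369  0.7707 -0.0165]
 [-0.03    0.0034 -0.9995]]
```

View pics/scene1.png

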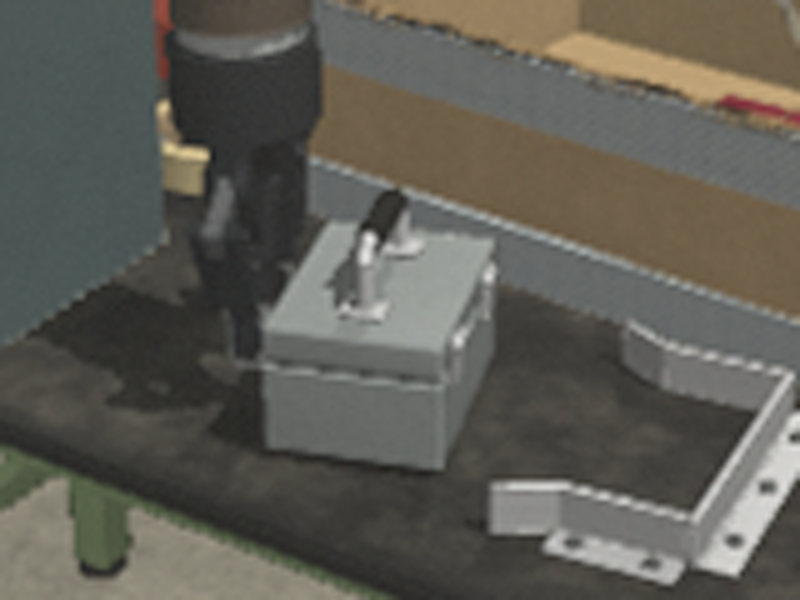

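View pics/top1.png

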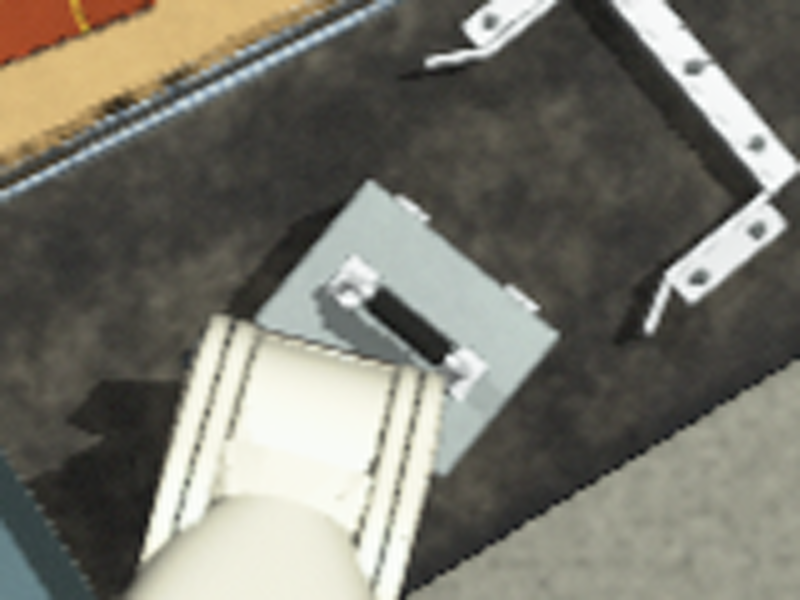

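```bash
cat > st.py <<'E'
from workcell import bot
from scipy.spatial.transform import Rotation as R
import numpy as np
o=bot.get_obs();m=R.from_quat(o["tool_rot"]).as_matrix();h=np.degrees(np.arctan2(m[1,0],m[0,0]))
f=-m[:2,0]/np.linalg.norm(m[:2,0]);s=m[:2,1]/np.linalg.norm(m[:2,1])
print(o["clock"].__round__(2),o["eef_pos"].round(4),"heading push",(h+180).round(2),"tilt fwd/side",(m[:2,2]@f).round(4),(m[:2,2]@s).round(4),"F",o["ft_force"].round(1),"T",o["ft_torque"].round(2),"gw",round(float(o["grip_width"]),4))
home=np.array([.5594,-.2734]);a=np.radians(-51.8);ax=np.array([np.cos(a),np.sin(a)]);ay=np.array([-ax[1],ax[0]])
d=o["eef_pos"][:2]-home;print("tcp in bay",(d@ax).round(4),(d@ay).round(4))
E
python3 -m crank '[[[15,0,-15,0,165],[0,0,-15,0,165],[0,0,-15,0,165],[0,0,-15,0,165],[0,0,-15,0,165],[0,0,-15,0,165],[0,0,-15,0,165],[0,0,-15,0,165]]]'; python3 st.py;  python3 -m crank '[[[0,0,60,0,165],[0,0,60,0,165],[0,0,0,0,165]]]'; python3 st.py
```

```text
clock: 4.68
eef_pos: [0.4138, -0.1118, 0.168]
tool_rot: [0.338, 0.941, -0.002, 0.033]
ft_force: [0.4, 0.6, 0.1]
grip_width: 0.0302
4.67 [ 0.4138 -0.1118  0.168 ] heading push 320.44 tilt fwd/side 0.0642 0.0191 F [0.4 0.6 0.1] T [0.07 0.1  0.02] gw 0.0302
tcp in bay -0.217 -0.0145
clock: 5.05
eef_pos: [0.4311, -0.1174, 0.0574]
tool_rot: [0.338, 0.94, -0.001, 0.045]
ft_force: [-0.1, -0.4, 0.3]
grip_width: 0.0302
5.05 [ 0.4311 -0.1174  0.0574] heading push 320.43 tilt fwd/side 0.085 0.0286 F [-0.1 -0.4  0.3] T [ 0.02  0.14 -0.03] gw 0.0302
tcp in bay -0.2019 -0.0043
```

```bash
python3 -m crank '[[[25,-18,0,0,165],[0,0,22,0,165],[0,0,20,0,165],[0,0,0,0,165]]]'; python3 st.py
```

```text
clock: 5.55
eef_pos: [0.4141, -0.1198, 0.0262]
tool_rot: [0.337, 0.94, -0.0, 0.056]
ft_force: [-1.0, 0.7, 0.7]
grip_width: 0.0299
5.55 [ 0.4141 -0.1198  0.0262] heading push 320.4 tilt fwd/side 0.1049 0.037 F [-1.   0.7  0.7] T [ 0.05  0.14 -0.01] gw 0.0299
tcp in bay -0.2106 -0.0192
```

```bash
python3 -m crank '[[[0,-4,15,0,165],[-6,0,1,0,165],[-4,0,0.5,0,165],[0,0,0,0,165]]]'; python3 st.py
```

```text
clock: 6.05
eef_pos: [0.4243, -0.1297, 0.0182]
tool_rot: [0.337, 0.94, 0.002, 0.058]
ft_force: [-1.2, 0.5, -1.3]
grip_width: 0.0304
6.05 [ 0.4243 -0.1297  0.0182] heading push 320.43 tilt fwd/side 0.1083 0.0418 F [-1.2  0.5 -1.3] T [ 0.3   0.41 -0.04] gw 0.0304
tcp in bay -0.1965 -0.0173
```

```bash
python3 -m crank '[[[4,-4,8,0,165],[0,0,0,0,165]]]'; python3 st.py; python3 -m crank '[[[-4,0,0.5,0,165],[-3,0,0.3,0,165],[0,0,0,0,165]]]'; python3 st.py
```

```text
clock: 6.3
eef_pos: [0.4217, -0.1316, 0.0111]
tool_rot: [0.337, 0.94, 0.001, 0.061]
ft_force: [-0.0, 0.5, -0.3]
grip_width: 0.0298
6.3 [ 0.4217 -0.1316  0.0111] heading push 320.42 tilt fwd/side 0.1134 0.043 F [-0.   0.5 -0.3] T [-0.03  0.07  0.01] gw 0.0298
tcp in bay -0.1966 -0.0205
clock: 6.68
eef_pos: [0.4216, -0.1326, 0.0095]
tool_rot: [0.337, 0.94, 0.003, 0.054]
ft_force: [0.4, -0.5, 0.2]
grip_width: 0.0302
6.67 [ 0.4216 -0.1326  0.0095] heading push 320.47 tilt fwd/side 0.1 0.0426 F [ 0.4 -0.5  0.2] T [ 0.07  0.11 -0.02] gw 0.0302
tcp in bay -0.1959 -0.0212
```

```bash
python3 -m crank '[[[-5,0,0.5,0,165]]]'; python3 st.py; python3 -m crank '[[[-8,0,0.8,0,165]]]'; python3 st.py
```

```text
clock: 6.8
eef_pos: [0.422, -0.1338, 0.0085]
tool_rot: [0.337, 0.94, 0.004, 0.051]
ft_force: [-9.2, 7.0, 3.6]
grip_width: 0.0302
6.8 [ 0.422  -0.1338  0.0085] heading push 320.5 tilt fwd/side 0.0923 0.0418 F [-9.2  7.   3.6] T [ 1.13  1.66 -0.16] gw 0.0302
tcp in bay -0.1947 -0.0216
clock: 6.92
eef_pos: [0.4239, -0.1365, 0.0071]
tool_rot: [0.336, 0.941, 0.005, 0.046]
ft_force: [-9.2, 8.1, 4.9]
grip_width: 0.0301
6.92 [ 0.4239 -0.1365  0.0071] heading push 320.55 tilt fwd/side 0.0829 0.0406 F [-9.2  8.1  4.9] T [1.37 1.67 0.02] gw 0.0301
tcp in bay -0.1914 -0.0218
```

```bash
python3 -m crank '[[[15,0,-6,0,165],[0,0,-4,0,165]]]'; python3 st.py; python3 -m crank '[[[0,0,0,0,165],[0,0,0,0,165],[0,0,0,0,165],[0,0,0,0,165]]]'; python3 st.py
```

```text
clock: 7.18
eef_pos: [0.4122, -0.1273, 0.0164]
tool_rot: [0.336, 0.94, 0.005, 0.047]
ft_force: [1.2, -0.3, 0.0]
grip_width: 0.0302
7.17 [ 0.4122 -0.1273  0.0164] heading push 320.53 tilt fwd/side 0.0855 0.0405 F [ 1.2 -0.3  0. ] T [-0.03  0.1  -0.04] gw 0.0302
tcp in bay -0.2059 -0.0253
clock: 7.68
eef_pos: [0.4156, -0.1287, 0.0183]
tool_rot: [0.336, 0.94, 0.004, 0.051]
ft_force: [0.0, 0.1, 0.2]
grip_width: 0.0298
7.67 [ 0.4156 -0.1287  0.0183] heading push 320.51 tilt fwd/side 0.0927 0.0425 F [0.  0.1 0.2] T [0.01 0.08 0.01] gw 0.0298
tcp in bay -0.2027 -0.0235
```

```bash
python3 -m crank '[[[15,0,-30,0,165],[0,0,-30,0,165],[0,0,30,0,165],[2,0,30,0,165],[0,0,-30,0,165],[0,0,-30,0,165],[2,0,30,0,165],[0,0,30,0,165]]]'; python3 st.py
```

```text
clock: 8.68
eef_pos: [0.4037, -0.1175, 0.0176]
tool_rot: [0.337, 0.94, 0.004, 0.053]
ft_force: [0.7, 0.7, -0.7]
grip_width: 0.0302
8.68 [ 0.4037 -0.1175  0.0176] heading push 320.47 tilt fwd/side 0.0968 0.0439 F [ 0.7  0.7 -0.7] T [-0.06  0.11 -0.03] gw 0.0302
tcp in bay -0.2187 -0.026
```

```bash
python3 -m crank '[[[3,0,-15,0,165],[0,0,-15,0,165],[0,0,-15,0,165],[0,0,-15,0,165],[0,0,-15,0,165],[0,0,-15,0,165],[0,0,-15,0,165],[0,0,0,0,165],[3,0,60,0,165],[3,0,60,0,165],[0,0,0,0,165]]]'; python3 st.py
```

```text
clock: 10.05
eef_pos: [0.4025, -0.1139, 0.0013]
tool_rot: [0.337, 0.94, 0.004, 0.057]
ft_force: [0.0, -0.3, 0.9]
grip_width: 0.03
10.05 [ 0.4025 -0.1139  0.0013] heading push 320.41 tilt fwd/side 0.1035 0.0461 F [ 0.  -0.3  0.9] T [0.08 0.03 0.  ] gw 0.03
tcp in bay -0.2224 -0.0246
```

```bash
python3 -m crank '[[[-18,-4,-8,0,165]]]'; python3 st.py
```

```text
clock: 10.18
eef_pos: [0.4104, -0.1271, 0.0089]
tool_rot: [0.336, 0.94, 0.004, 0.054]
ft_force: [-0.9, 0.3, 0.1]
grip_width: 0.0303
10.18 [ 0.4104 -0.1271  0.0089] heading push 320.5 tilt fwd/side 0.0982 0.0441 F [-0.9  0.3  0.1] T [0.01 0.08 0.01] gw 0.0303
tcp in bay -0.2071 -0.0266
```

```bash
python3 -m crank '[[[-16,0,0,0,165],[-20,0,0.5,1.5,165]]]'; python3 st.py; python3 -m crank '[[[-20,0,0.5,1.5,165]]]'; python3 st.py
```

```text
clock: 10.42
eef_pos: [0.4327, -0.1464, 0.0092]
tool_rot: [0.348, 0.936, 0.007, 0.047]
ft_force: [-10.0, 10.3, 8.6]
grip_width: 0.0301
10.43 [ 0.4327 -0.1464  0.0092] heading push 319.06 tilt fwd/side 0.082 0.0463 F [-10.   10.3   8.6] T [1.91 1.68 0.26] gw 0.0301
tcp in bay -0.1781 -0.021
clock: 10.55
eef_pos: [0.4423, -0.1549, 0.0084]
tool_rot: [0.36, 0.932, 0.011, 0.039]
ft_force: [-8.0, 9.6, 3.1]
grip_width: 0.0306
10.55 [ 0.4423 -0.1549  0.0084] heading push 317.66 tilt fwd/side 0.0654 0.049 F [-8.   9.6  3.1] T [1.69 1.41 0.28] gw 0.0306
tcp in bay -0.1656 -0.0188
```

```bash
cat > box.py <<'E'
import sys
from workcell import bot
from h import *
c=bot.camera("top");np.savez("t.npz",**c);W=cloud(c);Z=W[...,2]
home=np.array([.5594,-.2734]);a=np.radians(-51.8);ax=np.array([np.cos(a),np.sin(a)]);ay=np.array([-ax[1],ax[0]])
X=(W[...,:2]-home)@ax;Y=(W[...,:2]-home)@ay
g=(c["img"].max(2).astype(int)-c["img"].min(2))
m=(abs(Y)<.1)&(X>-.22)&(X<.06)&(Z>.066)&(Z<.086)&(c["depth"]>0)
h=(abs(Y)<.07)&(X>-.2)&(X<.03)&(Z>.108)&(Z<.124)&(c["img"].max(2)<70)
p=W[m];A=np.c_[p[:,:2]-p[:,:2].mean(0),np.ones(len(p))];k=np.linalg.lstsq(A,p[:,2],rcond=None)[0]
r=np.abs(p[:,2]-A@k)<.003;k=np.linalg.lstsq(A[r],p[r,2],rcond=None)[0];print("lid tilt",k.round(3),m.sum())
# front (+x) edge of lid
q=np.c_[X[m],Y[m]]
e=[]
for y0 in np.arange(-.06,.06,.006):
    s=q[(q[:,1]>=y0)&(q[:,1]<y0+.006)]
    if len(s)>4:e.append((y0+.003,np.sort(s[:,0])[-2]))
print("front edge",np.round(e,4).tolist(),"Y ext",np.percentile(q[:,1],[.5,99.5]).round(4))
if h.sum()>15: print("grip dark",h.sum(),X[h].mean().round(4),Y[h].mean().round(4),cv2.minAreaRect((np.c_[X[h],Y[h]]*1000).astype(np.float32)))
im=c["img"];cv2.imwrite(sys.argv[1],cv2.resize(im[180:300,290:450],None,fx=5,fy=5,interpolation=2))
E
python3 box.py pics/t2.png
```

```text
lid tilt [-0.021  0.007  0.077] 1335
front edge [[-0.057, -0.0637], [-0.051, -0.055], [-0.045, -0.0559], [-0.039, -0.0568], [-0.033, -0.0531], [-0.027, -0.0554], [-0.021, -0.0579], [-0.015, -0.0608], [-0.009, -0.0645], [-0.003, -0.0636], [0.003, -0.064], [0.009, -0.0683], [0.015, -0.0677], [0.021, -0.0696], [0.027, -0.07], [0.033, -0.0689], [0.039, -0.0711], [0.045, -0.0696], [0.051, -0.0741], [0.057, -0.0761]] Y ext [-0.0605  0.0587]
grip dark 116 -0.1227 0.0034 ((-139.55581665039062, 16.47338104248047), (34.618614196777344, 110.96195983886719), 54.88740158081055)
```

View pics/t2.png

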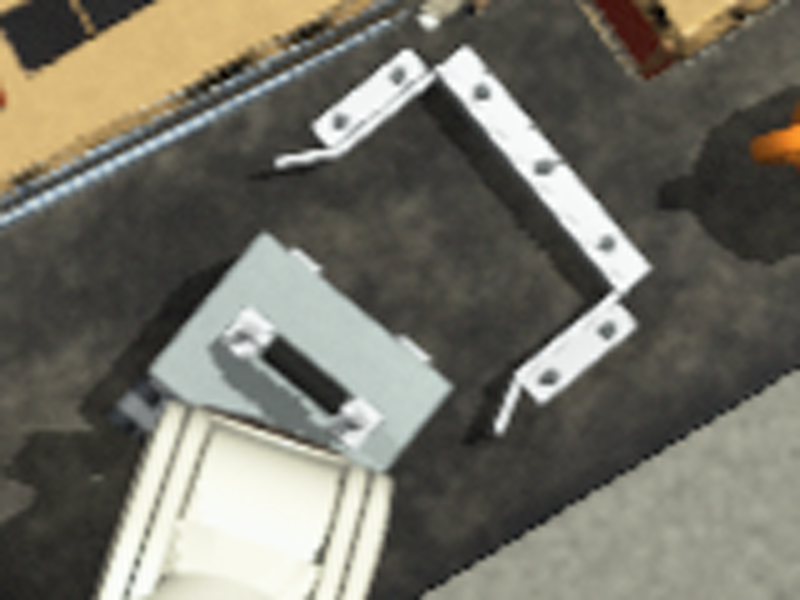

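```bash
cat > cor.py <<'E'
import sys
from h import *
# args: npz, scale,u0,v0, then FL u v  FR u v (front-left/right lid corners in crop px)
c=np.load(sys.argv[1]);s,u0,v0=map(float,sys.argv[2:5]);f=list(map(float,sys.argv[5:]))
home=np.array([.5594,-.2734]);a=np.radians(-51.8);ax=np.array([np.cos(a),np.sin(a)]);ay=np.array([-ax[1],ax[0]])
P=[]
for i in range(0,len(f),2):
    w=ray(c,(u0+f[i]/s,v0+f[i+1]/s),.0765)[:2]-home;P.append((w@ax,w@ay));print(np.round(P[-1],4))
P=np.array(P);d=P[0]-P[1];y=np.arctan2(-d[0],d[1]);ctr=P[:2].mean(0)-.0455*np.array([np.cos(y),np.sin(y)])
print("len",np.linalg.norm(d).round(4),"yaw deg",np.degrees(y).round(2),"centre",ctr.round(4))
E
python3 cor.py top0.npz 4 230 170 418 265 567 387; python3 cor.py t.npz 5 290 180 265 235 452 385
python3 - <<'E'
from h import *
c=np.load("top0.npz");W=cloud(c);m=np.zeros((480,640),bool);m[225:305,300:380]=1
m&=(W[...,2]>.066)&(W[...,2]<.086);p=W[m];A=np.c_[p[:,:2]-p[:,:2].mean(0),np.ones(len(p))];print(np.linalg.lstsq(A,p[:,2],rcond=None)[0])
E
```

```text
[-0.1069  0.0537]
[-0.0838 -0.0602]
len 0.1162 yaw deg 11.46 centre [-0.14   -0.0123]
[-0.0767  0.0581]
[-0.0527 -0.0552]
len 0.1159 yaw deg 11.99 centre [-0.1092 -0.008 ]
[0.00123586 0.00174343 0.07625332]
```

```bash
cat > tilt.py <<'E'
from h import *
import sys
c=np.load(sys.argv[1]);W=cloud(c);home=np.array([.5594,-.2734]);a=np.radians(-51.8);ax=np.array([np.cos(a),np.sin(a)]);ay=np.array([-ax[1],ax[0]])
X=(W[...,:2]-home)@ax;Y=(W[...,:2]-home)@ay;Z=W[...,2];im=c["img"].astype(int)
col=(im.min(2)>120)&(im.max(2)<215)&(abs(im[...,0]-im[...,2])<25)
m=(abs(Y)<.075)&(X>-.21)&(X<.06)&(Z>.055)&(Z<.1)&(c["depth"]>0)&col
x=X[m];y=Y[m];z=Z[m];A=np.c_[x-x.mean(),y-y.mean(),np.ones(len(x))];r=np.ones(len(x),bool)
for _ in range(6):
    k=np.linalg.lstsq(A[r],z[r],rcond=None)[0];r=abs(z-A@k)<.004
print("slope bay x,y, z",k.round(4),r.sum());
f=np.c_[x,y][r].astype(np.float32)*1000;print(cv2.minAreaRect(f))
E
python3 tilt.py top0.npz; python3 tilt.py t.npz
```

```text
slope bay x,y, z [ 0.0232 -0.0028  0.076 ] 332
((-140.02157592773438, -9.460845947265625), (89.2939453125, 118.84352111816406), 11.371589660644531)
slope bay x,y, z [-0.0245 -0.0175  0.0768] 863
((-106.05116271972656, -4.4202117919921875), (89.0462646484375, 119.15898132324219), 12.941659927368164)
```

```bash
python3 -m crank '[[[20,0,-15,0,165],[0,0,-15,0,165],[0,0,-15,0,165],[0,0,-15,0,165],[0,0,-15,0,165],[0,0,0,0,165],[0,0,40,0,165],[0,0,25,0,165],[0,0,0,0,165]]]'; python3 st.py
```

```text
clock: 11.72
eef_pos: [0.4283, -0.1437, 0.0116]
tool_rot: [0.362, 0.931, 0.01, 0.038]
ft_force: [0.0, 0.8, 0.3]
grip_width: 0.0305
11.72 [ 0.4283 -0.1437  0.0116] heading push 317.47 tilt fwd/side 0.0634 0.0462 F [0.  0.8 0.3] T [0.02 0.11 0.05] gw 0.0305
tcp in bay -0.183 -0.0228
```

```bash
for r in '[[[20,0,-30,0,165]]]' '[[[0,0,-60,0,165]]]' '[[[0,0,-60,0,165]]]' '[[[0,0,0,0,165]]]' '[[[0,0,30,0,165]]]' '[[[0,0,30,0,165]]]' '[[[0,0,0,0,165]]]'; do echo "$r" >/dev/null; done; 
python3 -m crank '[[[20,0,-30,0,165]]]' >/dev/null; python3 st.py|head -1
python3 -m crank '[[[0,0,-60,0,165]]]' >/dev/null; python3 st.py|head -1
python3 -m crank '[[[0,0,0,0,165]]]' >/dev/null; python3 st.py|head -1
python3 -m crank '[[[40,0,0,0,165]]]' >/dev/null; python3 st.py|head -1
python3 -m crank '[[[0,0,0,0,165]]]' >/dev/null; python3 st.py|head -1
python3 -m crank '[[[-40,0,0,0,165]]]' >/dev/null; python3 st.py|head -1
python3 -m crank '[[[0,0,0,0,165]]]' >/dev/null; python3 st.py|head -1
```

```text
11.85 [ 0.4104 -0.1298  0.0388] heading push 317.43 tilt fwd/side 0.0594 0.0444 F [0.9 0.2 0.4] T [-0.01  0.07 -0.01] gw 0.0301
11.97 [ 0.4019 -0.1277  0.097 ] heading push 317.47 tilt fwd/side 0.0508 0.0408 F [ 1.4 -0.8 -0.5] T [-0.06 -0.02 -0.02] gw 0.0299
12.1 [ 0.4054 -0.1289  0.1017] heading push 317.46 tilt fwd/side 0.0598 0.0448 F [ 0.4  0.7 -0.7] T [-0.03  0.06 -0.04] gw 0.0302
12.22 [ 0.3782 -0.1028  0.1005] heading push 317.35 tilt fwd/side 0.0637 0.0468 F [-1.   1.2 -0.1] T [ 0.03  0.12 -0.03] gw 0.0304
12.35 [ 0.3753 -0.1014  0.0998] heading push 317.42 tilt fwd/side 0.0604 0.0453 F [ 0.2 -0.7  0.9] T [-0.02  0.03  0.03] gw 0.0304
12.47 [ 0.4033 -0.1275  0.102 ] heading push 317.57 tilt fwd/side 0.0587 0.0447 F [1.  0.1 0.3] T [-0.02 -0.01  0.03] gw 0.0297
12.6 [ 0.4062 -0.1293  0.1026] heading push 317.48 tilt fwd/side 0.0621 0.0459 F [-1.   0.3 -0. ] T [0.02 0.07 0.01] gw 0.0302
```

```bash
python3 -m crank '[[[0,0,-60,0,165],[0,0,-60,0,165],[-38,-38,0,0,165],[-38,-38,0,0,165],[-38,-38,0,0,165],[-38,-38,0,0,165],[-38,-38,0,0,165]]]' >/dev/null; python3 st.py|head -1
python3 -m crank '[[[-58,0,0,0,165]]]' >/dev/null; python3 st.py|head -1
python3 -m crank '[[[-58,0,0,0,165]]]' >/dev/null; python3 st.py|head -1
python3 -m crank '[[[-58,0,0,0,165]]]' >/dev/null; python3 st.py|head -1
```

```text
13.47 [ 0.4087 -0.4003  0.226 ] heading push 317.95 tilt fwd/side 0.0561 0.0447 F [ 1.  -1.4  0.6] T [0.02 0.01 0.02] gw 0.0302
13.6 [ 0.4494 -0.4417  0.2288] heading push 317.67 tilt fwd/side 0.0541 0.0442 F [ 1.5 -0.5  1.4] T [-0.04  0.05 -0.  ] gw 0.0299
13.72 [ 0.4924 -0.4824  0.2314] heading push 317.57 tilt fwd/side 0.0533 0.0444 F [ 0.8 -0.9  0.8] T [-0.06  0.03 -0.02] gw 0.0302
13.85 [ 0.534  -0.5211  0.2339] heading push 317.52 tilt fwd/side 0.0528 0.0444 F [ 1.7 -0.8  0.9] T [-0.08  0.03 -0.03] gw 0.0299
```

Radius is now 0.746; next I push a little further to the edge of reach and read the tilt.

```bash
python3 -m crank '[[[-58,0,0,0,165]]]' >/dev/null; python3 st.py|head -1
python3 -m crank '[[[-58,0,0,0,165]]]' >/dev/null; python3 st.py|head -1
python3 -m crank '[[[-58,0,0,0,165]]]' >/dev/null; python3 st.py|head -1;python3 -c "
from workcell import bot;print(bot.get_obs()['joint_pos'].round(3))"
```

```text
13.97 [ 0.5625 -0.5475  0.2361] heading push 317.52 tilt fwd/side 0.0532 0.0445 F [ 1.2 -0.3  1.5] T [-0.07  0.05  0.05] gw 0.0298
14.1 [ 0.5881 -0.5694  0.2248] heading push 317.42 tilt fwd/side 0.0813 0.0436 F [ 59.4 -56.9  30.9] T [-4.33 -4.45 -0.31] gw 0.0303
14.22 [ 0.6044 -0.582   0.2024] heading push 317.3 tilt fwd/side 0.1056 0.0429 F [1.  0.2 0.4] T [ 0.06  0.13 -0.04] gw 0.03
[-0.784  1.017  1.267  1.717  0.047 -0.038]
```

```bash
python3 -m crank '[[[-25,0,-8,0,165]]]' >/dev/null; python3 st.py|head -1;python3 -c "
from workcell import bot;print(bot.get_obs()['joint_pos'].round(3))"
python3 -m crank '[[[-25,0,-8,0,165]]]' >/dev/null; python3 st.py|head -1;python3 -c "
from workcell import bot;print(bot.get_obs()['joint_pos'].round(3))"
```

```text
14.35 [ 0.6098 -0.5862  0.2009] heading push 317.26 tilt fwd/side 0.1191 0.0426 F [-0.1 -0.9  0.3] T [ 0.1   0.14 -0.02] gw 0.0301
[-0.783  1.022  1.273  1.703  0.048 -0.037]
14.47 [ 0.6152 -0.5907  0.204 ] heading push 317.2 tilt fwd/side 0.1384 0.0419 F [ 0.  -0.2  0. ] T [ 0.09  0.11 -0.  ] gw 0.0302
[-0.782  1.021  1.275  1.688  0.048 -0.035]
```

```bash
python3 -m crank '[[[-25,0,-6,0,165],[-25,0,-6,0,165]]]' >/dev/null; python3 st.py|head -1;python3 -c "
from workcell import bot;print(bot.get_obs()['joint_pos'].round(4))"
python3 -m crank '[[[-25,0,-5,0,165],[-25,0,-5,0,165]]]' >/dev/null; python3 st.py|head -1;python3 -c "
from workcell import bot;print(bot.get_obs()['joint_pos'].round(4))"
```

```text
14.72 [ 0.6273 -0.601   0.2124] heading push 317.1 tilt fwd/side 0.1835 0.0403 F [-0.   0.5  0.5] T [ 0.09  0.18 -0.  ] gw 0.0301
[-0.7806  1.0142  1.2754  1.6487  0.0475 -0.0313]
14.97 [ 0.6395 -0.6114  0.22  ] heading push 316.99 tilt fwd/side 0.2275 0.0388 F [ 0.9 -0.4  0.9] T [ 0.17  0.25 -0.01] gw 0.03
[-0.7792  1.0089  1.2748  1.6082  0.0474 -0.0278]
```

```bash
python3 -m crank '[[[52,22,-12,0,165],[52,22,-12,0,165],[52,22,-12,0,165],[52,22,-12,0,165],[52,22,-12,0,165],[52,22,-12,0,165],[52,22,-12,0,165],[52,22,-12,0,165]]]'; python3 st.py
```

```text
clock: 15.98
eef_pos: [0.4584, -0.2172, 0.2233]
tool_rot: [0.364, 0.923, -0.024, 0.12]
ft_force: [1.1, 0.3, 0.8]
grip_width: 0.0298
15.97 [ 0.4584 -0.2172  0.2233] heading push 316.69 tilt fwd/side 0.239 0.0425 F [1.1 0.3 0.8] T [0.15 0.19 0.02] gw 0.0298
tcp in bay -0.1067 -0.0446
```

```bash
python3 -m crank '[[[41,17,-10,0,165],[41,17,-10,0,165],[12,0,48,0,165],[12,0,48,0,165],[0,0,0,0,165]]]'; python3 st.py
```

```text
clock: 16.6
eef_pos: [0.4227, -0.126, 0.1298]
tool_rot: [0.361, 0.923, -0.022, 0.128]
ft_force: [0.2, 0.5, 0.4]
grip_width: 0.0301
16.6 [ 0.4227 -0.126   0.1298] heading push 316.91 tilt fwd/side 0.2526 0.0508 F [0.2 0.5 0.4] T [0.17 0.2  0.  ] gw 0.0301
tcp in bay -0.2004 -0.0163
```

```bash
python3 -m crank '[[[11,-3,44,0,165],[11,0,44,0,165],[0,0,0,0,165]]]'; python3 st.py
```

```text
clock: 16.98
eef_pos: [0.4328, -0.128, 0.0451]
tool_rot: [0.361, 0.922, -0.021, 0.136]
ft_force: [-0.6, 0.3, -0.0]
grip_width: 0.0301
16.98 [ 0.4328 -0.128   0.0451] heading push 316.74 tilt fwd/side 0.2655 0.0573 F [-0.6  0.3 -0. ] T [0.16 0.23 0.02] gw 0.0301
tcp in bay -0.1926 -0.0096
```

```bash
python3 -m crank '[[[9,-8,32,0,165],[0,0,0,0,165]]]'; python3 st.py; python3 tilt.py t.npz >/dev/null
```

```text
clock: 17.23
eef_pos: [0.4344, -0.1343, 0.0168]
tool_rot: [0.361, 0.921, -0.021, 0.141]
ft_force: [0.1, 0.3, 0.4]
grip_width: 0.03
17.23 [ 0.4344 -0.1343  0.0168] heading push 316.64 tilt fwd/side 0.2739 0.0613 F [0.1 0.3 0.4] T [ 0.1   0.29 -0.03] gw 0.03
tcp in bay -0.1866 -0.0122
```

```bash
python3 -m crank '[[[-14,-2,8,0,165],[-6,0,2,0,165]]]'; python3 st.py
```

```text
clock: 17.48
eef_pos: [0.4538, -0.1515, 0.0171]
tool_rot: [0.361, 0.921, -0.019, 0.144]
ft_force: [-5.0, 6.3, -0.2]
grip_width: 0.03
17.48 [ 0.4538 -0.1515  0.0171] heading push 316.63 tilt fwd/side 0.2785 0.0654 F [-5.   6.3 -0.2] T [1.44 1.21 0.32] gw 0.03
tcp in bay -0.1611 -0.0076
```

```bash
python3 -m crank '[[[5,-4,6,0,165]]]'; python3 st.py;  python3 -m crank '[[[-20,0,5,2,165],[-19,0,5,2,165]]]'; python3 st.py
```

```text
clock: 17.6
eef_pos: [0.4514, -0.153, 0.0114]
tool_rot: [0.361, 0.921, -0.019, 0.146]
ft_force: [-0.7, -0.2, 0.8]
grip_width: 0.0301
17.6 [ 0.4514 -0.153   0.0114] heading push 316.59 tilt fwd/side 0.2818 0.0671 F [-0.7 -0.2  0.8] T [0.15 0.25 0.  ] gw 0.0301
tcp in bay -0.1614 -0.0104
clock: 17.85
eef_pos: [0.4732, -0.1754, 0.009]
tool_rot: [0.392, 0.909, -0.011, 0.138]
ft_force: [-8.3, 9.4, 6.5]
grip_width: 0.0301
17.85 [ 0.4732 -0.1754  0.009 ] heading push 312.62 tilt fwd/side 0.2584 0.0849 F [-8.3  9.4  6.5] T [1.96 1.4  0.43] gw 0.0301
tcp in bay -0.1304 -0.0071
```

```bash
python3 -m crank '[[[-19,0,3,1.5,165],[-19,0,3.5,1.5,165]]]'; python3 st.py; python3 box.py pics/t3.png|head -1; python3 tilt.py t.npz
```

```text
clock: 18.1
eef_pos: [0.4929, -0.1981, 0.0088]
tool_rot: [0.416, 0.9, -0.004, 0.13]
ft_force: [-7.1, 8.6, 3.6]
grip_width: 0.0298
18.1 [ 0.4929 -0.1981  0.0088] heading push 309.74 tilt fwd/side 0.2354 0.0973 F [-7.1  8.6  3.6] T [1.83 1.25 0.32] gw 0.0298
tcp in bay -0.1003 -0.0057
lid tilt [ 0.005 -0.003  0.076] 1703
slope bay x,y, z [0.0019 0.006  0.0764] 1127
((-43.59587478637695, -4.541194915771484), (89.082275390625, 118.59036254882812), 3.184735059738159)
```

View pics/t3.png

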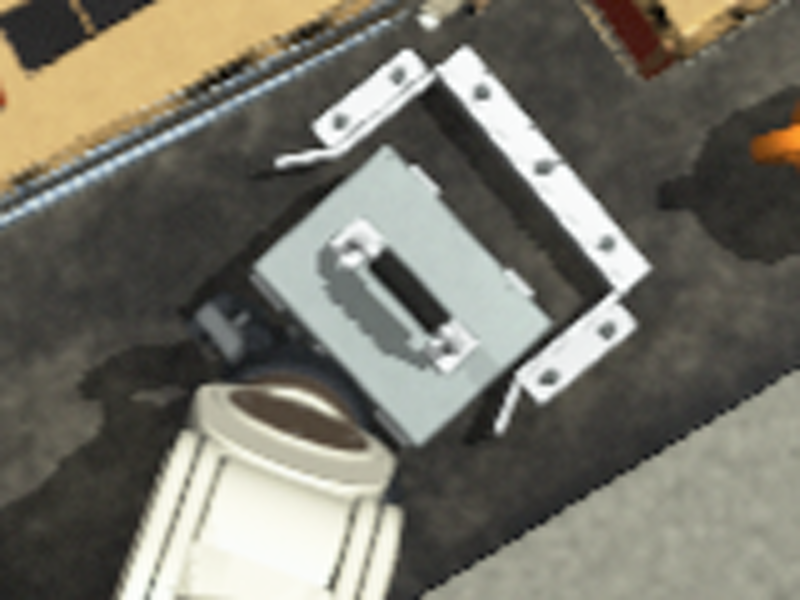

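```bash
python3 -m crank '[[[-19,0.5,3.5,1,165],[-17,0.5,3.5,1,165]]]'; python3 st.py; python3 -m crank '[[[-11,0,2.5,0,165]]]'; python3 st.py; python3 box.py pics/t4.png|head -1; python3 tilt.py t.npz
```

```text
clock: 18.4
eef_pos: [0.5122, -0.2205, 0.0077]
tool_rot: [0.431, 0.894, 0.001, 0.122]
ft_force: [-7.9, 9.9, 7.2]
grip_width: 0.0301
18.4 [ 0.5122 -0.2205  0.0077] heading push 307.84 tilt fwd/side 0.2155 0.1047 F [-7.9  9.9  7.2] T [2.1  1.42 0.37] gw 0.0301
tcp in bay -0.0708 -0.0044
clock: 18.52
eef_pos: [0.5162, -0.226, 0.0063]
tool_rot: [0.43, 0.895, 0.003, 0.118]
ft_force: [-8.4, 10.5, 7.1]
grip_width: 0.0301
18.52 [ 0.5162 -0.226   0.0063] heading push 307.97 tilt fwd/side 0.2065 0.1047 F [-8.4 10.5  7.1] T [2.07 1.56 0.29] gw 0.0301
tcp in bay -0.0639 -0.0047
lid tilt [-0.     0.002  0.076] 1626
slope bay x,y, z [-0.0006  0.0038  0.0762] 1076
((-6.596759796142578, -5.268768310546875), (89.20088195800781, 118.54802703857422), 1.1780691146850586)
```

```bash
python3 -m crank '[[[-10,0,0.5,0,165]]]'; python3 st.py; python3 -m crank '[[[-9,0,0.5,0,165]]]'; python3 st.py
```

```text
clock: 18.7
eef_pos: [0.5193, -0.2309, 0.0062]
tool_rot: [0.43, 0.896, 0.005, 0.113]
ft_force: [-7.4, 9.6, 4.4]
grip_width: 0.0302
18.7 [ 0.5193 -0.2309  0.0062] heading push 308.1 tilt fwd/side 0.1979 0.104 F [-7.4  9.6  4.4] T [1.99 1.4  0.28] gw 0.0302
tcp in bay -0.0582 -0.0053
clock: 18.82
eef_pos: [0.5203, -0.2328, 0.0055]
tool_rot: [0.429, 0.897, 0.008, 0.107]
ft_force: [-11.7, 16.8, 10.0]
grip_width: 0.03
18.82 [ 0.5203 -0.2328  0.0055] heading push 308.29 tilt fwd/side 0.1849 0.1044 F [-11.7  16.8  10. ] T [3.16 2.18 0.38] gw 0.03
tcp in bay -0.056 -0.0056
```

```bash
python3 -m crank '[[[-10,0,0,0,165]]]'; python3 st.py;  python3 -m crank '[[[15,0,-2,0,165],[30,0,-8,0,165],[30,0,-8,0,165],[20,0,-20,0,165],[0,0,0,0,165]]]'; python3 st.py; python3 box.py pics/t5.png; python3 tilt.py t.npz
```

```text
clock: 18.95
eef_pos: [0.5199, -0.2332, 0.0045]
tool_rot: [0.428, 0.898, 0.012, 0.099]
ft_force: [-14.3, 19.8, 13.1]
grip_width: 0.0302
18.95 [ 0.5199 -0.2332  0.0045] heading push 308.54 tilt fwd/side 0.1665 0.1047 F [-14.3  19.8  13.1] T [4.07 2.64 0.51] gw 0.0302
tcp in bay -0.056 -0.0062
clock: 19.58
eef_pos: [0.4546, -0.1577, 0.0282]
tool_rot: [0.428, 0.898, 0.011, 0.102]
ft_force: [0.7, -0.7, 0.3]
grip_width: 0.0303
19.57 [ 0.4546 -0.1577  0.0282] heading push 308.5 tilt fwd/side 0.1738 0.105 F [ 0.7 -0.7  0.3] T [0.   0.15 0.06] gw 0.0303
tcp in bay -0.1557 -0.0108
lid tilt [-0.001  0.008  0.076] 1681
front edge [[-0.057, 0.044], [-0.051, 0.0449], [-0.045, 0.0471], [-0.039, 0.0459], [-0.033, 0.0459], [-0.027, 0.0447], [-0.021, 0.0426], [-0.015, 0.0443], [-0.009, 0.0425], [-0.003, 0.0433], [0.003, 0.0435], [0.009, 0.0448], [0.015, 0.0434], [0.021, 0.0433], [0.027, 0.045], [0.033, 0.0465], [0.039, 0.0461], [0.045, 0.0423], [0.051, 0.0426], [0.057, 0.0363]] Y ext [-0.0643  0.0543]
grip dark 104 -0.0165 -0.0022 ((-82.69881439208984, 19.398731231689453), (40.78046417236328, 196.68406677246094), 72.80525970458984)
slope bay x,y, z [-0.0111  0.0021  0.0764] 1084
((0.33193206787109375, -5.521568298339844), (88.04754638671875, 118.8885498046875), 1.0601245164871216)
```

View pics/t5.png

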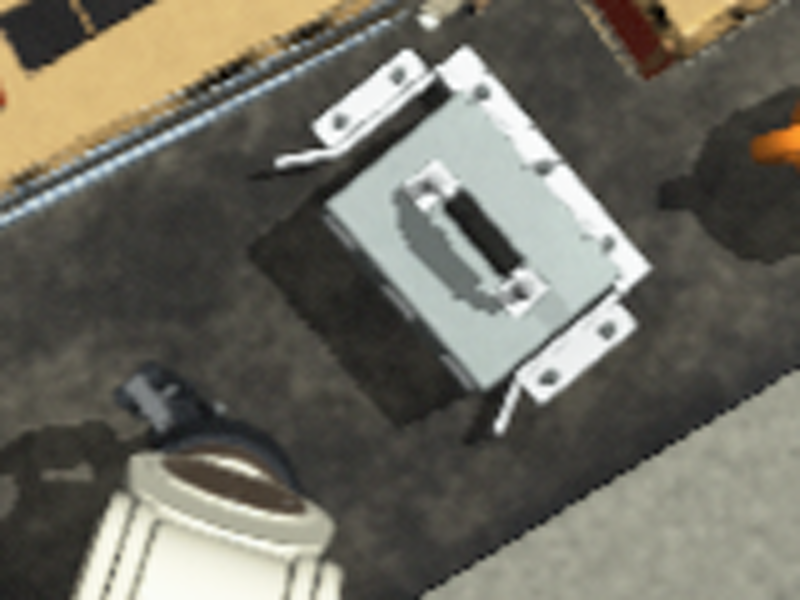

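Run:
```python
from workcell import bot
from h import *
a=np.load("top0.npz")["img"].astype(int);b=np.load("t.npz")["img"].astype(int)
for n,(u0,u1,v0,v1) in dict(mug=(432,495,180,228),tape=(190,240,230,275),spool=(155,185,268,295)).items(): print(n,np.abs(a-b)[v0:v1,u0:u1].mean().round(2))
print(bot.job_done())
```

```text
mug 10.72
tape 12.3
spool 15.79
the job is handed in; nothing more can be done
None
```

Run:
```python
from h import *
for (u0,u1,v0,v1) in ((300,640,0,150),(432,495,180,228)):
    print(np.abs(np.load("top0.npz")["img"].astype(int)-np.load("t.npz")["img"].astype(int))[v0:v1,u0:u1].mean())
for f in ("top0.npz","t.npz"):
    im=np.load(f)["img"];h=cv2.cvtColor(im,cv2.COLOR_BGR2HSV)
    m=np.zeros((480,640),bool);m[180:228,432:495]=1;v,u=np.nonzero(m&(h[...,0]<18)&(h[...,1]>150)&(h[...,2]>90));print("mug",u.mean(),v.mean())
    m[:]=0;m[230:278,190:240]=1;v,u=np.nonzero(m&(im.min(2)>110));print("tape",u.mean(),v.mean())
    m[:]=0;m[268:296,153:184]=1;v,u=np.nonzero(m&(im.min(2)>120));print("spool",u.mean(),v.mean())
```

```text
16.603228758169934
10.721230158730158
mug 465.3109756097561 204.02439024390245
tape 216.65409836065575 251.19672131147541
spool 166.87150837988827 279.3882681564246
mug 465.0137299771167 204.11441647597255
tape 215.89110707803994 251.8529945553539
spool 166.8 279.31304347826085
```

The tool box is home against the back stop and the job is handed in at about 19.6 s of the 45 s; no verdict is reported back.

**How it was pushed:** I pushed at the base of the hinge-side wall with the fingers about 30 mm apart, in the gaps between the hinges, with the fingertips about 5 to 20 mm above the bench.
- Held straight down, the finger knuckles would have met the hinges before the tips met the wall.
- To lead with the tips I leaned the tool forward about 0.28 rad, by driving it past its reach in free air.
- During that stretch the wrist force briefly rose to about 88 N, under the 120 N limit. Joint 3 came to 1.275 rad, inside its 1.28 limit.
- The lean fell to about 0.17 rad over the push, and I turned the box gradually as it went in.

**Last checks (top camera, after backing off):**

| Check | Measured | Allowed |
|---|---|---|
| x from home | +0.3 mm | ±7 mm |
| y from home | -5.5 mm | ±14 mm |
| Turn relative to bay | 1° (0.02 rad) | 0.1 rad |
| Lid slope | about 0.01 rad, within depth noise | 0.05 rad |

- The push force rose from about 12 N to about 28 N when the box met the stop.
- The gripper then stood about 10 cm clear of the box, with no force on it beyond sensor noise.
- The mug, spool and tape roll moved less than about 1 pixel (roughly 2 mm) between the first and last images. I made that comparison from saved images after handing in.

**Checks that disagreed:**
- A raw image difference over the mug, tape roll and spool was not zero. It was just as large in a region where nothing moved, so I put it down to image noise.
- Midway, one fit of the lid suggested a slope of about 0.02 rad. Later fits showed it flat.

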